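# Charge the deburring bowl and hold its dead-man paddle

### The job

Lift the red bar of the aluminium tray to tip the tray to about 45 degrees and pause there a moment while both brass balls run into the blue deburring bowl, then bring the tray back fully down to level. Then press the yellow dead-man paddle with the fingertips to halfway down, where the paddle is level, and finish while holding it there: do not let go, and never push it right down to its lower stop, which trips the machine. Leave the tub, the screwdriver and the V-block where they are.

Things in the scene. Friction and masses are not known exactly. Their poses are not given: they have to be found in the camera images.
- tray (a joint): Tilt of the aluminium tipping tray, rad: 0 = fully down (rim level), growing as the red bar is lifted; stop at 1.25; 45 degrees = 0.785. The hinge is stiff (0.4 N m of friction), so the tray stays where it is left: moving the bar takes about 2 to 6 N. At 0 its floor slopes 6 degrees down to the rear wall, where the balls lie.
- tray_grip (a point): Middle of the tray's red round grip bar, 14 mm diameter, 90 mm long, level, along the tray_hinge x axis, on two thin posts 82 mm apart, 39 mm above the tray's rear wall. At joint 0 it lies 104 mm towards +y and 64 mm up from tray_hinge, 196 mm above the bench. It moves with the tray. Pinch it from above, closing across the bar; the bar can turn between the fingers as the tray tips.
- tray_hinge (a point): Fixed point on the tray's hinge line, 132 mm above the bench, midway between the hinge posts. Its x axis is the hinge line; +y points level towards the grip bar, away from the bowl; z up. The tray is 86 mm wide, walls 34 mm high, reaching from 29 mm on the bowl side to 106 mm on the bar side. Tipping swings the bar about this line, up and over towards the bowl.
- bowl_in (a point): Centre of the inner floor of the fixed round blue bowl, 60 mm above the bench. Inner diameter 150 mm, rim 65 mm higher (125 mm above the bench); 96 mm from tray_hinge towards its -y. The tray's open front edge hangs over its rim.
- ball1_center (a point): Centre of a loose brass ball, 24 mm diameter, about 60 g, starting in the tray against its rear wall.
- ball2_center (a point): Centre of the second, equal brass ball, starting beside the first.
- paddle (a joint): Travel of the yellow dead-man paddle, rad: 0 = released (paddle sloping up 15 degrees towards its free end), 0.262 = halfway, paddle level, 0.524 = lower stop. It is sprung and returns when released: pressing at paddle_pad takes about 3 N to start, 9 N at halfway and 15 N at the stop.
- paddle_pad (a point): Point to press: centre line of the paddle's upper face, 88 mm from the hinge, on the ribbed part; it moves with the paddle. The paddle is a plate 112 mm long, 44 mm wide and 10 mm thick, pointing from the hinge along paddle_hinge -x.
- paddle_hinge (a point): Fixed point on the paddle's hinge line, 90 mm above the bench. -x points along the level paddle to its free end, y is the hinge line, z up. The dark control box (125 mm high, 85 mm wide, yellow knob 12 mm high on top) stands behind it, 13 to 103 mm towards +x. Marks on its cheeks: green at level height, red above and below. At level the pad's surface is 95 mm above the bench.
- tub: Bystander: round white and cream closed tub, 90 mm diameter, 110 mm high, origin at the centre of its underside. Not to be disturbed.
- screwdriver: Bystander: red-handled screwdriver lying on the bench, 26 mm thick at the handle. Not to be disturbed.
- vblock: Bystander: dark steel V-block, 60 x 45 x 40 mm, origin at the centre of its underside. Not to be disturbed.

How it is judged:
On the way, in this order (a step that is already met when the one before it is completed fails the run):
1. the tray is tipped to about 45 degrees (35 to 55) for 0.3 s (value of joint tray between 0.61 and 0.96 rad), for 0.3 s.
2. both balls are in the bowl and the tray is back down level (horizontal distance between each of ball1_center, ball2_center and bowl_in below 0.075 m and z of each of ball1_center, ball2_center in the frame of bowl_in below 0.045 m and value of joint tray below 0.07 rad), for 0.2 s.
3. the fingers hold the paddle level for 1 s (value of joint paddle between 0.18 and 0.345 rad and contact force between the fingers and paddle above 2 N), for 1 s.
At the end, for the whole second after the job is handed in: The fingers are still pressing the paddle with more than 2 N and hold it near level (joint 0.18 to 0.345 rad, about 5 degrees either way); the tray is back down (under 0.07 rad) and not touched; both balls lie in the bowl, below its rim (all of step 2 and all of step 3 and contact force between the fingers and tray below 0.1 N); the arm keeps its last pose, push and grip.
It fails at once if the paddle is pushed down to its lower stop (value of joint paddle above 0.49 rad).
It fails at once if a bystander is moved by more than 25 mm (distance of any of tub, screwdriver, vblock from where it was at the start of the episode above 0.025 m).
It also fails if it takes over 56 s, if anything falls off the work surface, if the arm or the gripper's body presses on something with over 40 N, if the wrist force passes 120 N, or if a joint passes its speed limit or range.

### The arm

A 6-joint arm with a two-finger parallel gripper is mounted at the origin on the work surface. World frame = base frame: x ahead of the robot, y to its left, z up, the work surface at z = 0. Lengths are in m, angles in rad, forces in N, time in s.
With the tool pointing down it reaches from about 0.4 to 0.825 m from the base axis. Payload 7 kg.
Tool frame: the origin (TCP) lies midway between the tips of the shut fingers; the grasp point (between the pads) lies 19 mm behind it; x points along the fingers, z is the direction in which the jaws open and shut, and the axes are right-handed (so a half turn about x gives the same grasp; the last joint's range is limited). The gripper opens to 88 mm and grips with 3 to 60 N. Pads are 19 mm wide; open, the fingers measure 130 mm over their backs; the gripper's body (78 mm by 193 mm) begins 47 mm behind the grasp point.
Start: joints at [-0.873, 0.359, 0.012, 0, -1.224, -0.288], TCP at [0.269, -0.619, 0.194] pointing down, gripper open.
Joint ranges: [-3.07, 3.07], [-1.43, 2.12], [-1.02, 1.25], [-3.03, 1.67], [-3.05, -0], [-3.03, 3.03]. Speed limits (rad/s): [2.39, 2.39, 3.01, 3.14, 3.14, 3.14].

### API

Orientations are given as a unit quaternion [x, y, z, w].
In Python, from workcell import r, eyes, workorder gives the robot as it stands.
- The arm moves only by the shell command python3 -m crank 'ROWS' [OPENING] [FORCE]. ROWS is JSON, a list of rows, each an object of numbers: "tx", "ty", "tz": the shift along the world's x, y, z in m; "rx", "ry", "rz": the turn, a rotation vector about the world's x, y, z in degrees. In form: [{"tx": .., "ty": .., "tz": .., "rx": .., "ry": .., "rz": ..}, ...]. A call has exactly 8 rows; each row shifts and turns the commanded pose from where the row before left it; what a row does not reach is not made up. A row lasts 1/12 s, in which the tool goes at most 41.7 mm and 7.16 degrees, less where a joint would pass 70% of its speed; a pose out of reach is approached as far as the arm can. A call with a gripper value outside its range is refused whole. OPENING is the closure in counts, from 0 (fully open) to 255 (shut), set as the call begins (- or left out, the last holds). The fingers move at their own pace and stop on an object; FORCE is the grip in N (left out, the last holds). Time passes only in rows, so rows that do not move let the fingers close, or fill a call up. It gives the time, the measured TCP pose, the force and the opening at its end, in the units of the state.
- r.state(): the state, without advancing time (a new reading comes with each control period).
- eyes.capture(name): name is "scene" or "top"; returns (picture, depth): 400x640x3 uint8, red, green, blue; 400x640 float32, m along the optical axis (not along the pixel's ray), 0 where there is no reading.
- eyes.camera_params(name): a dict with "mtx" (3x3 intrinsics, pixels), "camera_from_world" (4x4, takes a point from world to camera coordinates). Camera axes: x right, y up, looking along -z (the intrinsics and any distortion apply to the point x, -y, -z); pixel columns grow to the right and rows downward; lengths in m; the calibration is good to about 2 mm. A picture is of the moment at which its call begins. camera_params takes no time and is no camera call.
- workorder.job_done(): hands the job in, once; it reports no verdict.
Trained networks look in the newest picture that a camera, given by its name, has taken for a name from the list of things; names that differ only in an ending like _2 or _b are one class to them, and where a whole thing is asked for, a point or a joint stands for the part that bears it (a point fixed in the world has none). Each returns a list of dicts, best first, with "confidence" (0 to 1); they miss things now and then, are a little off and sometimes report something else, mostly with a low value. They report only what shows in the picture. A call takes as long as a camera call.
- eyes.search_frame(camera, query): "bbox" ([left, top, right, bottom] in pixels, round what is visible of it).
- eyes.place_of(camera, query): "location" ([column, row] in pixels: a listed point, or the origin of a listed thing).
The state is a dict: "t": time; "joints": joint angles; "dq": joint speeds; "joint_torque": joint torques, N m; "ee_pos": TCP position; "eef_rot": TCP orientation; "contact_force": force on the tool from outside, world axes, zero at the start; "wrist_torque": the same for the moment, N m; "opening": opening from 0.0 (shut) to 1.0 (fully open).
Only numpy, scipy, OpenCV 4.12 (cv2) and the standard library are available. Lean on these libraries where they do the work, as an engineer would, in place of code of your own. Each camera call takes 0.05 s, during which the arm holds its last target. There are 200 camera calls.

## Working session

There is one attempt and no reset: what is moved stays moved. The work goes in short steps, Python scripts to look and compute and a shell command to move; the robot and the scene stay as the last step left them, time stands still between calls to the robot, and variables do not carry over. Pictures are saved under pics/ and viewed, about 8 in all and at most 12, crops included, and the job is handed in when it is done.

```bash
mkdir -p pics; cat > h.py <<'E'
import numpy as np, cv2
from workcell import r, eyes, workorder
def ray(cam,px):
    p=eyes.camera_params(cam); K=np.array(p["mtx"]); T=np.array(p["camera_from_world"])
    d=np.linalg.inv(K)@[px[0],px[1],1]; d=np.array([d[0],-d[1],-d[2]])
    R=T[:3,:3]; o=-R.T@T[:3,3]; return o,R.T@d   # depth*dir
def at_depth(cam,px,depth):
    o,d=ray(cam,px); u,v=int(round(px[0])),int(round(px[1]))
    w=depth[max(v-1,0):v+2,max(u-1,0):u+2]; w=w[w>0]
    return o+d*np.median(w) if len(w) else None
def tri(a,b):
    A=np.zeros((3,3));B=np.zeros(3);R=[]
    for o,d in (a,b):
        d=d/np.linalg.norm(d);P=np.eye(3)-np.outer(d,d);A+=P;B+=P@o;R.append((P,o))
    x=np.linalg.solve(A,B); return x,[float(np.linalg.norm(P@(x-o))) for P,o in R]
E
python3 - <<'E'
from h import *
np.set_printoptions(precision=4,suppress=True)
D={}
for c in("scene","top"):
    im,D[c]=eyes.capture(c); cv2.imwrite(f"pics/{c}0.png",im[:,:,::-1])
    p=eyes.camera_params(c);print(c,np.array(p["mtx"]).tolist(),ray(c,(320,200))[0])
for q in("tray_grip","tray_hinge","bowl_in","ball1_center","paddle_pad","paddle_hinge","tub","screwdriver","vblock"):
    L={}
    for c in("scene","top"):
        z=eyes.place_of(c,q)[:2]
        for k in z: print(q,c,np.round(k["location"],1),round(k["confidence"],2),at_depth(c,k["location"],D[c]) if 0<=k["location"][0]<639 and 0<=k["location"][1]<399 else None)
        if z:L[c]=ray(c,z[0]["location"])
    if len(L)==2: print("   TRI",*tri(L["scene"],L["top"]))
print(r.state())
E
```

```text
scene [[407.91256481816106, 0.0, 317.9610118461051], [0.0, 407.91256481816106, 203.10145088578986], [0.0, 0.0, 1.0]] [1.3042 0.1897 0.6276]
top [[480.61409008562174, 0.0, 319.8005423437384], [0.0, 480.61409008562174, 203.8749641903582], [0.0, 0.0, 1.0]] [0.5163 0.0032 1.2163]
tray_grip scene [395.7 178.1] 0.82 [0.4904 0.1247 0.1722]
tray_grip top [260.8 246.6] 0.66 [0.5199 0.1213 0.127 ]
   TRI [0.5189 0.1209 0.187 ] [0.006117500360723163, 0.006117500360723108]
tray_hinge scene [349.6 195.2] 0.76 [0.523  0.0268 0.132 ]
tray_hinge top [308.4 248.3] 0.56 [0.5191 0.0138 0.1359]
   TRI [0.5179 0.0197 0.1279] [0.005906800703958331, 0.005906800703958288]
bowl_in scene [311.7 214.2] 0.81 [ 0.5816 -0.0473  0.1058]
bowl_in top [344.2 251.1] 0.89 [ 0.515  -0.0712  0.0615]
   TRI [ 0.5147 -0.0704  0.0574] [0.0011352229847108137, 0.0011352229847108204]
ball1_center scene [310.6 213. ] 0.63 [ 0.5812 -0.0499  0.1084]
ball1_center scene [383.6 193.6] 0.58 [0.5138 0.1029 0.1421]
ball1_center top [266.7 253.6] 0.52 [0.5048 0.1054 0.1475]
ball1_center top [446.5 244.6] 0.22 [ 0.5369 -0.3076  0.0949]
 
[... 860 characters left out ...]
] 0.9 [ 0.744  -0.2104  0.0007]
   TRI [ 0.7435 -0.2105  0.0053] [0.0010011076812225029, 0.0010011076812226022]
vblock scene [333.2 320.3] 0.79 [0.8043 0.0594 0.0337]
vblock scene [237.4 170.9] 0.54 [ 0.4514 -0.2921  0.1171]
{'t': 1.0, 'joints': array([-0.8729,  0.3586,  0.0119,  0.    , -1.2241, -0.2881]), 'dq': array([ 0.    ,  0.0009,  0.0008,  0.0001,  0.0003, -0.0004]), 'joint_torque': array([ -0.    , -58.2393,  29.3304,   7.0025,   0.0124,  -0.    ]), 'ee_pos': array([ 0.2689, -0.6191,  0.1942]), 'eef_rot': array([-0.5913,  0.3878,  0.5913,  0.3878]), 'contact_force': array([ 0.6026, -0.572 ,  0.5683]), 'wrist_torque': array([ 0.0198, -0.003 , -0.0099]), 'opening': 0.9980571128239415}
```

```bash
python3 - <<'E'
import cv2
for c,(x0,y0,x1,y1) in(("scene",(180,120,520,345)),("top",(150,140,490,340))):
    i=cv2.imread(f"pics/{c}0.png")[y0:y1,x0:x1]; cv2.imwrite(f"pics/{c}0c.png",cv2.resize(i,None,fx=2.3,fy=2.3,interpolation=2))
E
python3 - <<'E'
from h import *
from scipy.spatial.transform import Rotation as R
np.set_printoptions(precision=4,suppress=True)
print(R.from_quat(r.state()["eef_rot"]).as_matrix())
# red bar from depth
for c in("scene","top"):
    im,d=eyes.capture(c); h=cv2.cvtColor(im,cv2.COLOR_RGB2HSV)
    m=((h[...,0]<8)|(h[...,0]>172))&(h[...,1]>150)&(h[...,2]>70)
    n,l,s,ce=cv2.connectedComponentsWithStats(m.astype(np.uint8))
    for i in range(1,n):
        if s[i,4]<25: continue
        v,u=np.where(l==i); P=np.array([ray(c,(a,b))[0]+ray(c,(a,b))[1]*d[b,a] for a,b in zip(u,v) if d[b,a]>0])
        Q=P[(P[:,2]>.17)]
        print(c,s[i],ce[i],np.median(P,0),len(Q))
        if len(Q)>10:
            print(Q.min(0),Q.max(0),np.median(Q,0)); print("  ",np.linalg.svd(Q-Q.mean(0))[2][0] )
E
```

```text
[[-0.     -0.9172 -0.3984]
 [ 0.     -0.3984  0.9172]
 [-1.      0.      0.    ]]Traceback (most recent call last):
  File "<stdin>", line 12, in <module>
  File "h.py", line 4, in ray
    p=eyes.camera_params(cam); K=np.array(p["mtx"]); T=np.array(p["camera_from_world"])
ValueError: time passes only in moves, steps and waits
```

View pics/scene0c.png

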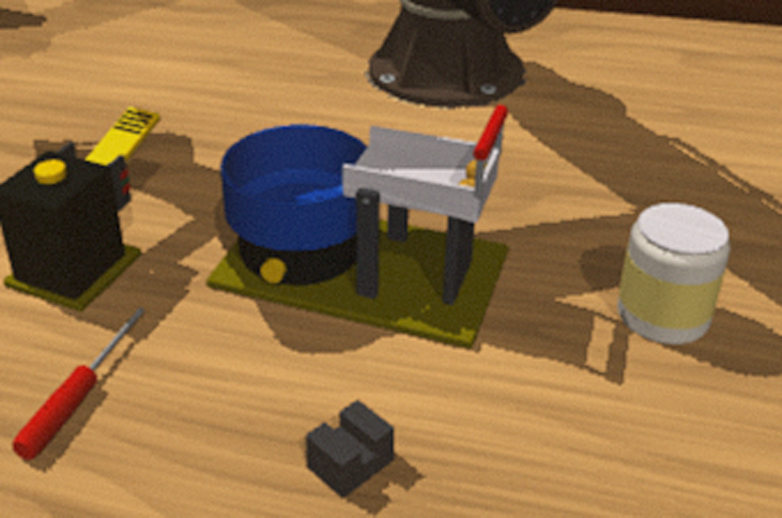

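View pics/top0c.png

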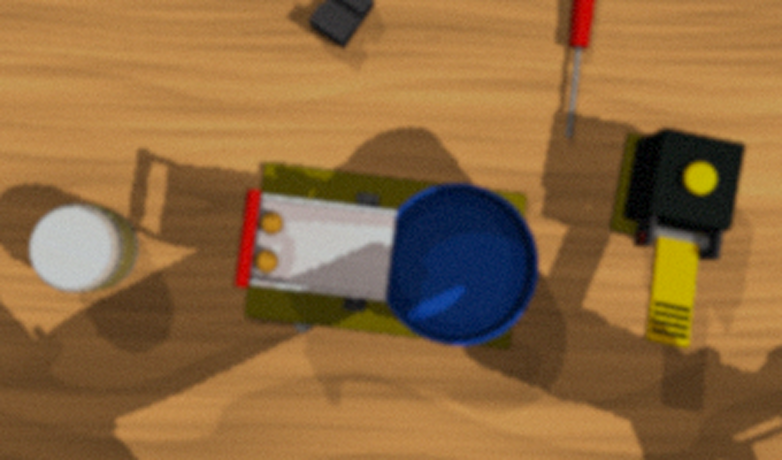

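The scene view shows the tray with its red bar at about (393,177) and the yellow paddle at (238,172). In the top view the bar runs from (261,223) to (256,264) beside both balls, and the screwdriver, V-block and tub are clear of the work. Next I fit the bar precisely.

```bash
sed -i 's/^def ray(cam,px):/_c={}\ndef ray(cam,px):/; s/p=eyes.camera_params(cam);/p=_c.get(cam) or _c.setdefault(cam,eyes.camera_params(cam));/' h.py
python3 - <<'E'
from h import *
np.set_printoptions(precision=4,suppress=True)
rays={}
for c in("scene","top"):
    im=cv2.imread(f"pics/{c}0.png"); h=cv2.cvtColor(im,cv2.COLOR_BGR2HSV)
    m=((h[...,0]<8)|(h[...,0]>172))&(h[...,1]>150)&(h[...,2]>60)
    near={"scene":(393,177),"top":(258,244)}[c]
    n,l,s,ce=cv2.connectedComponentsWithStats(m.astype(np.uint8))
    i=min((i for i in range(1,n) if s[i,4]>40),key=lambda i:np.hypot(*(ce[i]-near)))
    v,u=np.where(l==i); (cx,cy),(w,hh),a=rect=cv2.minAreaRect(np.c_[u,v].astype(np.float32)); b=cv2.boxPoints(rect)
    e=[(b[0]+b[1])/2,(b[2]+b[3])/2] if np.hypot(*(b[0]-b[1]))<np.hypot(*(b[1]-b[2])) else [(b[1]+b[2])/2,(b[3]+b[0])/2]
    e.sort(key=lambda q:q[1]); 
    if c=="scene": e=e[::-1] # near camera (x large) first
    print(c,s[i],e); rays[c]=[ray(c,q) for q in e]+[ray(c,(cx,cy))]
E=[tri(rays["scene"][k],rays["top"][k]) for k in range(3)]; print(E)
d=E[0][0]-E[1][0];print(np.linalg.norm(d),np.degrees(np.arctan2(d[1],d[0])))
H=np.array([.542,-.304]);P=np.array([.459,-.288]);print("paddle yaw",np.degrees(np.arctan2(*(H-P)[::-1])))
E
```

```text
scene [386 165  15  24 148] [array([387.6, 188.3], dtype=float32), array([398.8, 165.9], dtype=float32)]
top [252 222  12  43 284] [array([260.3385, 221.7923], dtype=float32), array([255.0308, 264.2538], dtype=float32)]
[(array([0.5723, 0.117 , 0.192 ]), [0.0003162740268790906, 0.00031627402687908854]), (array([0.4822, 0.1262, 0.1988]), [0.002154437135694576, 0.002154437135694585]), (array([0.5269, 0.1215, 0.1942]), [0.0006391214857642659, 0.0006391214857642684])]
0.09087341357789372 -5.861336771595452
paddle yaw -10.91112838428339
```

```bash
python3 -m crank '[{"tx":0.010,"ty":0.029,"tz":0.012,"rz":-3.6},{"tx":0.010,"ty":0.029,"tz":0.012,"rz":-3.6},{"tx":0.010,"ty":0.029,"tz":0.012,"rz":-3.6},{"tx":0.010,"ty":0.029,"tz":0.012,"rz":-3.6},{"tx":0.010,"ty":0.029,"tz":0.012,"rz":-3.6},{"tx":0.010,"ty":0.029,"tz":0.012,"rz":-3.6},{"tx":0.010,"ty":0.029,"tz":0.012,"rz":-3.6},{"tx":0.010,"ty":0.029,"tz":0.012,"rz":-3.6}]' 110 20
python3 -m crank '[{"tx":0.011,"ty":0.032},{"tx":0.011,"ty":0.032},{"tx":0.011,"ty":0.032},{"tx":0.011,"ty":0.032},{"tx":0.011,"ty":0.032},{"tx":0.011,"ty":0.032},{"tx":0.011,"ty":0.032},{"tx":0.011,"ty":0.032}]'
python3 -m crank '[{"tx":0.011,"ty":0.032},{"tx":0.011,"ty":0.032},{"tx":0.011,"ty":0.032},{"tx":0.011,"ty":0.032},{"tx":0.011,"ty":0.032},{"tx":0.011,"ty":0.032},{"tx":0.011,"ty":0.030},{}]'
```

```text
$[0]: bad value
$[0]: bad value
$[0]: bad value
```

```bash
python3 -m crank '[{"tx":0.010,"ty":0.029,"tz":0.012,"rx":0,"ry":0,"rz":-3.6},{"tx":0.010,"ty":0.029,"tz":0.012,"rx":0,"ry":0,"rz":-3.6},{"tx":0.010,"ty":0.029,"tz":0.012,"rx":0,"ry":0,"rz":-3.6},{"tx":0.010,"ty":0.029,"tz":0.012,"rx":0,"ry":0,"rz":-3.6},{"tx":0.010,"ty":0.029,"tz":0.012,"rx":0,"ry":0,"rz":-3.6},{"tx":0.010,"ty":0.029,"tz":0.012,"rx":0,"ry":0,"rz":-3.6},{"tx":0.010,"ty":0.029,"tz":0.012,"rx":0,"ry":0,"rz":-3.6},{"tx":0.010,"ty":0.029,"tz":0.012,"rx":0,"ry":0,"rz":-3.6}]' 110 20
```

```text
t: 1.72
ee_pos: [0.3491, -0.3857, 0.2909]
eef_rot: [-0.476, 0.523, 0.475, 0.523]
contact_force: [0.5, -0.5, -0.2]
opening: 0.572
```

```bash
python3 -m crank '[{"tx":0.011,"ty":0.032,"tz":0,"rx":0,"ry":0,"rz":0},{"tx":0.011,"ty":0.032,"tz":0,"rx":0,"ry":0,"rz":0},{"tx":0.011,"ty":0.032,"tz":0,"rx":0,"ry":0,"rz":0},{"tx":0.011,"ty":0.032,"tz":0,"rx":0,"ry":0,"rz":0},{"tx":0.011,"ty":0.032,"tz":0,"rx":0,"ry":0,"rz":0},{"tx":0.011,"ty":0.032,"tz":0,"rx":0,"ry":0,"rz":0},{"tx":0.011,"ty":0.032,"tz":0,"rx":0,"ry":0,"rz":0},{"tx":0.011,"ty":0.032,"tz":0,"rx":0,"ry":0,"rz":0}]'
python3 -m crank '[{"tx":0.011,"ty":0.032,"tz":0,"rx":0,"ry":0,"rz":0},{"tx":0.011,"ty":0.032,"tz":0,"rx":0,"ry":0,"rz":0},{"tx":0.011,"ty":0.032,"tz":0,"rx":0,"ry":0,"rz":0},{"tx":0.011,"ty":0.032,"tz":0,"rx":0,"ry":0,"rz":0},{"tx":0.011,"ty":0.032,"tz":-0.005,"rx":0,"ry":0,"rz":0},{"tx":0.011,"ty":0.032,"tz":-0.010,"rx":0,"ry":0,"rz":0},{"tx":0.011,"ty":0.032,"tz":-0.015,"rx":0,"ry":0,"rz":0},{"tx":0.011,"ty":0.028,"tz":-0.020,"rx":0,"ry":0,"rz":0}]'
python3 - <<'E'
from h import *
from scipy.spatial.transform import Rotation as R
s=r.state();print(s["ee_pos"],R.from_quat(s["eef_rot"]).as_matrix().round(3),s["joints"].round(2))
i=[eyes.capture(c)[0][100:360,130:470,::-1] for c in("scene","top")]
cv2.imwrite("pics/a.png",cv2.resize(np.vstack([x[:190] for x in i]),None,fx=1.55,fy=1.55))
E
```

```text
t: 2.38
ee_pos: [0.4371, -0.1295, 0.2906]
eef_rot: [-0.477, 0.522, 0.476, 0.523]
contact_force: [1.1, 0.0, 1.0]
opening: 0.567
t: 3.05
ee_pos: [0.526, 0.1233, 0.2411]
eef_rot: [-0.477, 0.521, 0.476, 0.524]
contact_force: [0.9, -0.5, 0.6]
opening: 0.568
[0.52595005 0.12331624 0.2410851 ] [[ 0.003 -0.996  0.092]
 [ 0.002  0.092  0.996]
 [-1.    -0.003  0.002]] [ 0.59  0.11 -0.21  0.   -1.25 -2.26]
```

View pics/a.png

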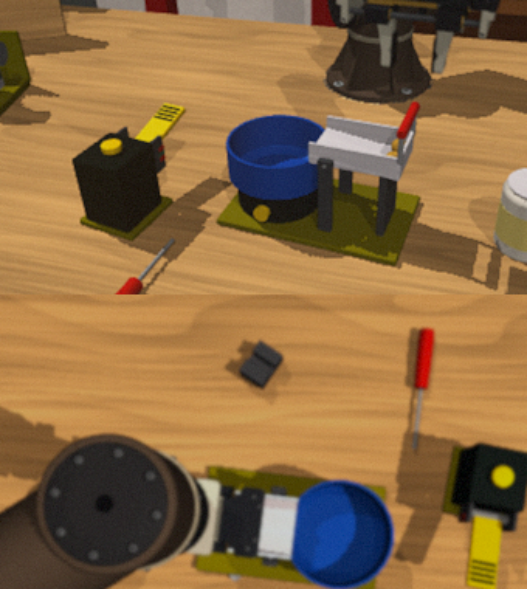

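The scene view shows the open fingers straddling the bar at about crop (405,60), with room on both sides. I'll descend and pinch.

```bash
python3 -m crank '[{"tx":0,"ty":-0.002,"tz":-0.01,"rx":0,"ry":0,"rz":0},{"tx":0,"ty":0,"tz":-0.01,"rx":0,"ry":0,"rz":0},{"tx":0,"ty":0,"tz":-0.01,"rx":0,"ry":0,"rz":0},{"tx":0,"ty":0,"tz":-0.01,"rx":0,"ry":0,"rz":0},{"tx":0,"ty":0,"tz":-0.01,"rx":0,"ry":0,"rz":0},{"tx":0,"ty":0,"tz":-0.008,"rx":0,"ry":0,"rz":0},{"tx":0,"ty":0,"tz":-0.005,"rx":0,"ry":0,"rz":0},{"tx":0,"ty":0,"tz":0,"rx":0,"ry":0,"rz":0}]'
python3 -m crank '[{"tx":0,"ty":0,"tz":0,"rx":0,"ry":0,"rz":0},{"tx":0,"ty":0,"tz":0,"rx":0,"ry":0,"rz":0},{"tx":0,"ty":0,"tz":0,"rx":0,"ry":0,"rz":0},{"tx":0,"ty":0,"tz":0,"rx":0,"ry":0,"rz":0},{"tx":0,"ty":0,"tz":0,"rx":0,"ry":0,"rz":0},{"tx":0,"ty":0,"tz":0,"rx":0,"ry":0,"rz":0},{"tx":0,"ty":0,"tz":0,"rx":0,"ry":0,"rz":0},{"tx":0,"ty":0,"tz":0,"rx":0,"ry":0,"rz":0}]' 255 20
```

```text
t: 3.82
ee_pos: [0.5243, 0.1184, 0.1759]
eef_rot: [-0.476, 0.523, 0.476, 0.522]
contact_force: [-0.4, 0.1, -0.3]
opening: 0.569
t: 4.48
ee_pos: [0.5249, 0.1189, 0.1772]
eef_rot: [-0.476, 0.523, 0.476, 0.523]
contact_force: [-0.7, -0.1, -0.2]
opening: 0.036
```

```bash
python3 - <<'E'
from h import *
s=r.state();print(s["ee_pos"],s["opening"],s["t"])
i,d=eyes.capture("scene"); print(eyes.place_of("scene","tray_grip"),r.state()["opening"])
cv2.imwrite("pics/b.png",cv2.resize(i[130:230,330:450,::-1],None,fx=5,fy=5))
E
```

```text
[0.52490601 0.1189249  0.17720598] 0.0363317330219471 4.4833
[{'location': [393.3, 176.0], 'confidence': 0.96}] 0.009284270404942736
```

View pics/b.png

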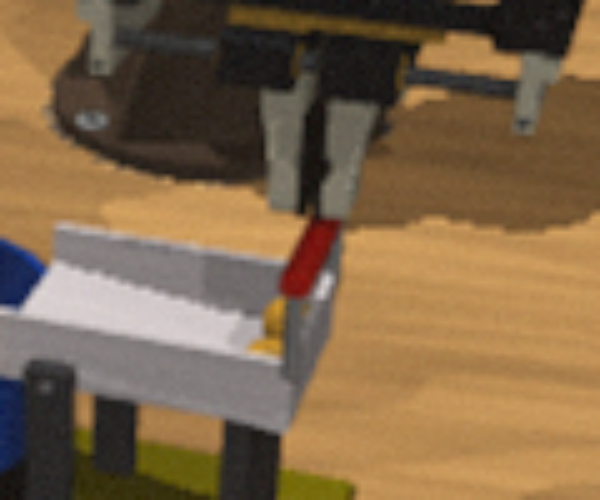

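```bash
python3 - <<'E'
from h import *
def proj(c,X):
    p=eyes.camera_params(c);K=np.array(p["mtx"]);q=np.array(p["camera_from_world"])@[*X,1];q=K@[q[0],-q[1],-q[2]];return (q[:2]/q[2]).round(1)
for c in("scene","top"):print(c,[proj(c,x) for x in((.525,.119,.177),(.525,.119,.196),(.527,.1215,.195))], eyes.camera_params(c))
im,d=eyes.capture("scene")
for px in((388,165),(392,170),(400,165),(393,178),(396,174),(390,187)): print(px,im[px[1],px[0]],at_depth("scene",px,d),)
print(r.state()["joints"])
E
```

```text
scene [array([391.3, 183.5]), array([391.9, 175.8]), array([392.9, 176.8])] {'mtx': array([[407.91256482,   0.        , 317.96101185],
       [  0.        , 407.91256482, 203.10145089],
       [  0.        ,   0.        ,   1.        ]]), 'camera_from_world': array([[-0.27770417,  0.96035232, -0.02457284,  0.1953706 ],
       [-0.52810557, -0.13124466,  0.83897518,  0.18707758],
       [ 0.8024867 ,  0.24596396,  0.5436146 , -1.43442483],
       [ 0.        ,  0.        ,  0.        ,  1.        ]])}
top [array([259.4, 244.1]), array([258.4, 244. ]), array([257.3, 243. ])] {'mtx': array([[480.61409009,   0.        , 319.80054234],
       [  0.        , 480.61409009, 203.87496419],
       [  0.        ,   0.        ,   1.        ]]), 'camera_from_world': array([[ 0.02818388, -0.99950756,  0.01379524, -0.02818052],
       [ 0.99505664,  0.02936774,  0.09486735, -0.62923596],
       [-0.09522577,  0.01105332,  0.99539433, -1.16154653],
       [ 0.        ,  0.        ,  0.        ,  1.        ]])}
(388, 165) [124 118 103] [0.53652557 0.11009744 0.22697589]
(392, 170) [24 16 16] [0.53585872 0.11915171 0.21592179]
(400, 165) [105 102  88] [0.5256664  0.13392882 0.22434528]
(393, 178) [123  18  13] [0.53955233 0.12297658 0.19917619]
(396, 174) [95 18 14] [0.52345577 0.12717    0.20072496]
(390, 187) [121  20  13] [0.57031518 0.12115152 0.19453983]
[ 5.87154844e-01  1.46389437e-01 -3.14985691e-01  1.92148186e-06
 -1.10944955e+00 -2.25076518e+00]
```

```bash
python3 - <<'E'
from h import *
np.set_printoptions(precision=3,suppress=True)
im,d=eyes.capture("scene")
for v in range(150,186,2):
    print(v,[ (u,tuple((ray("scene",(u,v))[0]+ray("scene",(u,v))[1]*d[v,u]).round(3)), int(im[v,u,0])) for u in (385,388,397,400)])
s=r.state();print(s["ee_pos"],s["opening"],s["contact_force"])
t,dt=eyes.capture("top")
cv2.imwrite("pics/c.png",np.hstack([cv2.resize(im[130:210,350:430,::-1],None,fx=5,fy=5,interpolation=0),cv2.resize(t[200:300,200:300,::-1],(400,400))]))
E
```

```text
150 [(385, (np.float64(0.536), np.float64(0.102), np.float64(0.26)), 109), (388, (np.float64(0.537), np.float64(0.108), np.float64(0.262)), 100), (397, (np.float64(0.54), np.float64(0.126), np.float64(0.265)), 91), (400, (np.float64(0.569), np.float64(0.134), np.float64(0.279)), 63)]
152 [(385, (np.float64(0.533), np.float64(0.102), np.float64(0.254)), 105), (388, (np.float64(0.536), np.float64(0.108), np.float64(0.256)), 111), (397, (np.float64(0.539), np.float64(0.126), np.float64(0.26)), 107), (400, (np.float64(0.538), np.float64(0.132), np.float64(0.26)), 105)]
154 [(385, (np.float64(0.537), np.float64(0.102), np.float64(0.252)), 103), (388, (np.float64(0.539), np.float64(0.109), np.float64(0.254)), 106), (397, (np.float64(0.538), np.float64(0.127), np.float64(0.255)), 104), (400, (np.float64(0.537), np.float64(0.133), np.float64(0.255)), 105)]
156 [(385, (np.float64(0.539), np.float64(0.103), np.float64(0.248)), 114), (388, (np.float64(0.536), np.float64(0.109), np.float64(0.248)), 104), (397, (np.float64(0.538), np.float64(0.127), np.float64(0.25)), 108), (400, (np.float64(0.54
[... 3446 characters left out ...]
.float64(0.187), np.float64(0.114), np.float64(-0.003)), 199)]
182 [(385, (np.float64(0.482), np.float64(0.101), np.float64(0.154)), 162), (388, (np.float64(0.561), np.float64(0.115), np.float64(0.2)), 98), (397, (np.float64(0.488), np.float64(0.128), np.float64(0.161)), 94), (400, (np.float64(0.201), np.float64(0.116), np.float64(-0.001)), 201)]
184 [(385, (np.float64(0.484), np.float64(0.101), np.float64(0.15)), 103), (388, (np.float64(0.568), np.float64(0.116), np.float64(0.199)), 118), (397, (np.float64(0.487), np.float64(0.129), np.float64(0.155)), 91), (400, (np.float64(0.212), np.float64(0.117), np.float64(-0.002)), 189)]
[0.525 0.119 0.177] 0.005469771125534268 [ 0.303 -1.636  0.133]
```

View pics/c.png

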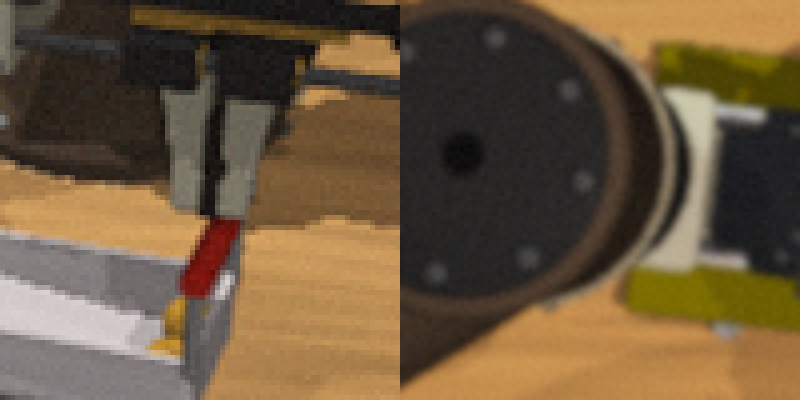

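The picture shows the shut fingers ending at z ≈ 0.209, just above the bar (tips at scene pixels (387,172) to (397,174)). The reported TCP is z = 0.177, so the z reading sits about 32 mm below the real tips. I'll open and go 28 mm lower, then close on the bar.

```bash
python3 -m crank '[{"tx":0,"ty":0,"tz":0,"rx":0,"ry":0,"rz":0},{"tx":0,"ty":0,"tz":0,"rx":0,"ry":0,"rz":0},{"tx":0,"ty":0,"tz":0,"rx":0,"ry":0,"rz":0},{"tx":0,"ty":0,"tz":0,"rx":0,"ry":0,"rz":0},{"tx":0,"ty":0,"tz":0,"rx":0,"ry":0,"rz":0},{"tx":0,"ty":0,"tz":0,"rx":0,"ry":0,"rz":0},{"tx":0,"ty":0,"tz":0,"rx":0,"ry":0,"rz":0},{"tx":0,"ty":0,"tz":0,"rx":0,"ry":0,"rz":0}]' 110 20
python3 -m crank '[{"tx":0,"ty":0,"tz":-0.005,"rx":0,"ry":0,"rz":0},{"tx":0,"ty":0,"tz":-0.005,"rx":0,"ry":0,"rz":0},{"tx":0,"ty":0,"tz":-0.005,"rx":0,"ry":0,"rz":0},{"tx":0,"ty":0,"tz":-0.005,"rx":0,"ry":0,"rz":0},{"tx":0,"ty":0,"tz":-0.005,"rx":0,"ry":0,"rz":0},{"tx":0,"ty":0,"tz":-0.003,"rx":0,"ry":0,"rz":0},{"tx":0,"ty":0,"tz":0,"rx":0,"ry":0,"rz":0},{"tx":0,"ty":0,"tz":0,"rx":0,"ry":0,"rz":0}]'
python3 -m crank '[{"tx":0,"ty":0,"tz":0,"rx":0,"ry":0,"rz":0},{"tx":0,"ty":0,"tz":0,"rx":0,"ry":0,"rz":0},{"tx":0,"ty":0,"tz":0,"rx":0,"ry":0,"rz":0},{"tx":0,"ty":0,"tz":0,"rx":0,"ry":0,"rz":0},{"tx":0,"ty":0,"tz":0,"rx":0,"ry":0,"rz":0},{"tx":0,"ty":0,"tz":0,"rx":0,"ry":0,"rz":0},{"tx":0,"ty":0,"tz":0,"rx":0,"ry":0,"rz":0},{"tx":0,"ty":0,"tz":0,"rx":0,"ry":0,"rz":0}]' 255 20
```

```text
t: 5.4
ee_pos: [0.5249, 0.1189, 0.1772]
eef_rot: [-0.476, 0.523, 0.476, 0.523]
contact_force: [-0.4, -0.3, -0.7]
opening: 0.535
t: 6.07
ee_pos: [0.5249, 0.1189, 0.149]
eef_rot: [-0.476, 0.523, 0.476, 0.523]
contact_force: [-0.8, -0.2, 0.0]
opening: 0.566
t: 6.73
ee_pos: [0.5255, 0.1222, 0.1497]
eef_rot: [-0.476, 0.521, 0.477, 0.524]
contact_force: [-3.4, 12.5, 2.4]
opening: 0.152
```

Opening 0.152 is about 13.4 mm, so the bar is gripped. I'll tip along the arc.

```bash
python3 -m crank '[{"tx":-0.0003,"ty":-0.0023,"tz":0.005,"rx":0,"ry":0,"rz":0},{"tx":-0.0003,"ty":-0.0034,"tz":0.0049,"rx":0,"ry":0,"rz":0},{"tx":-0.0004,"ty":-0.0038,"tz":0.0047,"rx":0,"ry":0,"rz":0},{"tx":-0.0004,"ty":-0.0039,"tz":0.0045,"rx":0,"ry":0,"rz":0},{"tx":-0.0004,"ty":-0.0043,"tz":0.0043,"rx":0,"ry":0,"rz":0},{"tx":-0.0004,"ty":-0.0044,"tz":0.0041,"rx":0,"ry":0,"rz":0},{"tx":-0.0005,"ty":-0.0046,"tz":0.0039,"rx":0,"ry":0,"rz":0},{"tx":-0.0005,"ty":-0.0047,"tz":0.0036,"rx":0,"ry":0,"rz":0}]'
python3 -m crank '[{"tx":-0.0005,"ty":-0.0049,"tz":0.0034,"rx":0,"ry":0,"rz":0},{"tx":-0.0005,"ty":-0.0051,"tz":0.0031,"rx":0,"ry":0,"rz":0},{"tx":-0.0005,"ty":-0.0052,"tz":0.0029,"rx":0,"ry":0,"rz":0},{"tx":-0.0005,"ty":-0.0054,"tz":0.0026,"rx":0,"ry":0,"rz":0},{"tx":-0.0005,"ty":-0.0055,"tz":0.0024,"rx":0,"ry":0,"rz":0},{"tx":-0.0005,"ty":-0.0055,"tz":0.0021,"rx":0,"ry":0,"rz":0},{"tx":-0.0006,"ty":-0.0058,"tz":0.0018,"rx":0,"ry":0,"rz":0},{"tx":-0.0006,"ty":-0.0059,"tz":0.0016,"rx":0,"ry":0,"rz":0}]'
python3 -m crank '[{"tx":0,"ty":0,"tz":0,"rx":0,"ry":0,"rz":0},{"tx":0,"ty":0,"tz":0,"rx":0,"ry":0,"rz":0},{"tx":0,"ty":0,"tz":0,"rx":0,"ry":0,"rz":0},{"tx":0,"ty":0,"tz":0,"rx":0,"ry":0,"rz":0},{"tx":0,"ty":0,"tz":0,"rx":0,"ry":0,"rz":0},{"tx":0,"ty":0,"tz":0,"rx":0,"ry":0,"rz":0},{"tx":0,"ty":0,"tz":0,"rx":0,"ry":0,"rz":0},{"tx":0,"ty":0,"tz":0,"rx":0,"ry":0,"rz":0}]'
python3 - <<'E'
from h import *
i=[eyes.capture(c)[0][120:270,240:440,::-1] for c in("scene","top")]
cv2.imwrite("pics/d.png",cv2.resize(np.hstack(i),None,fx=2,fy=2))
E
```

```text
t: 7.4
ee_pos: [0.5227, 0.0913, 0.1857]
eef_rot: [-0.476, 0.52, 0.477, 0.525]
contact_force: [-6.2, 15.7, 8.6]
opening: 0.152
t: 8.07
ee_pos: [0.5191, 0.0464, 0.206]
eef_rot: [-0.477, 0.52, 0.477, 0.525]
contact_force: [-1.8, 8.5, 5.5]
opening: 0.156
t: 8.73
ee_pos: [0.5189, 0.0454, 0.2061]
eef_rot: [-0.477, 0.521, 0.476, 0.524]
contact_force: [-2.0, 4.5, 9.7]
opening: 0.154
```

View pics/d.png

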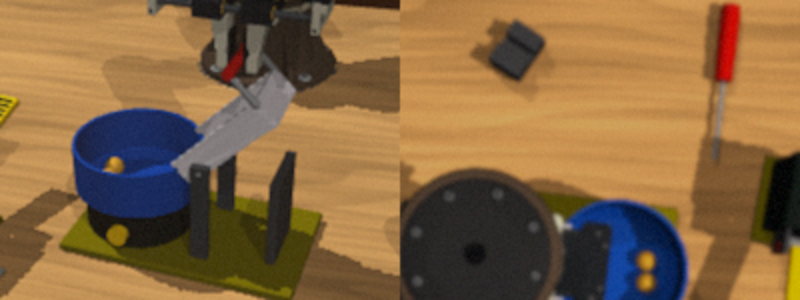

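Both balls are in the bowl (top crop (646,261) and (646,282)), and the tray is tipped about 45°. Now I lower it along the reverse arc, with 2 mm extra at the end to seat it.

```bash
python3 -m crank '[{"tx":0.0006,"ty":0.0059,"tz":-0.0016,"rx":0,"ry":0,"rz":0},{"tx":0.0006,"ty":0.0058,"tz":-0.0018,"rx":0,"ry":0,"rz":0},{"tx":0.0005,"ty":0.0055,"tz":-0.0021,"rx":0,"ry":0,"rz":0},{"tx":0.0005,"ty":0.0055,"tz":-0.0024,"rx":0,"ry":0,"rz":0},{"tx":0.0005,"ty":0.0054,"tz":-0.0026,"rx":0,"ry":0,"rz":0},{"tx":0.0005,"ty":0.0052,"tz":-0.0029,"rx":0,"ry":0,"rz":0},{"tx":0.0005,"ty":0.0051,"tz":-0.0031,"rx":0,"ry":0,"rz":0},{"tx":0.0005,"ty":0.0049,"tz":-0.0034,"rx":0,"ry":0,"rz":0}]'
python3 -m crank '[{"tx":0.0005,"ty":0.0047,"tz":-0.0036,"rx":0,"ry":0,"rz":0},{"tx":0.0005,"ty":0.0046,"tz":-0.0039,"rx":0,"ry":0,"rz":0},{"tx":0.0004,"ty":0.0044,"tz":-0.0041,"rx":0,"ry":0,"rz":0},{"tx":0.0004,"ty":0.0043,"tz":-0.0043,"rx":0,"ry":0,"rz":0},{"tx":0.0004,"ty":0.0039,"tz":-0.0045,"rx":0,"ry":0,"rz":0},{"tx":0.0004,"ty":0.0038,"tz":-0.0047,"rx":0,"ry":0,"rz":0},{"tx":0.0003,"ty":0.0034,"tz":-0.0049,"rx":0,"ry":0,"rz":0},{"tx":0.0003,"ty":0.0023,"tz":-0.005,"rx":0,"ry":0,"rz":0}]'
python3 -m crank '[{"tx":0,"ty":0,"tz":-0.001,"rx":0,"ry":0,"rz":0},{"tx":0,"ty":0,"tz":-0.001,"rx":0,"ry":0,"rz":0},{"tx":0,"ty":0,"tz":0,"rx":0,"ry":0,"rz":0},{"tx":0,"ty":0,"tz":0,"rx":0,"ry":0,"rz":0},{"tx":0,"ty":0,"tz":0,"rx":0,"ry":0,"rz":0},{"tx":0,"ty":0,"tz":0,"rx":0,"ry":0,"rz":0},{"tx":0,"ty":0,"tz":0,"rx":0,"ry":0,"rz":0},{"tx":0,"ty":0,"tz":0,"rx":0,"ry":0,"rz":0}]'
```

```text
t: 9.5
ee_pos: [0.5228, 0.0876, 0.1855]
eef_rot: [-0.477, 0.522, 0.476, 0.523]
contact_force: [0.7, -1.9, 5.7]
opening: 0.147
t: 10.17
ee_pos: [0.5259, 0.1203, 0.1494]
eef_rot: [-0.476, 0.522, 0.476, 0.524]
contact_force: [0.2, 4.5, 7.4]
opening: 0.153
t: 10.83
ee_pos: [0.5261, 0.1215, 0.1475]
eef_rot: [-0.476, 0.521, 0.477, 0.524]
contact_force: [0.9, 7.1, 4.7]
opening: 0.152
```

```bash
python3 -m crank '[{"tx":0,"ty":0,"tz":-0.001,"rx":0,"ry":0,"rz":0},{"tx":0,"ty":0,"tz":-0.001,"rx":0,"ry":0,"rz":0},{"tx":0,"ty":0,"tz":0,"rx":0,"ry":0,"rz":0},{"tx":0,"ty":0,"tz":0,"rx":0,"ry":0,"rz":0},{"tx":0,"ty":0,"tz":0,"rx":0,"ry":0,"rz":0},{"tx":0,"ty":0,"tz":0,"rx":0,"ry":0,"rz":0},{"tx":0,"ty":0,"tz":0,"rx":0,"ry":0,"rz":0},{"tx":0,"ty":0,"tz":0,"rx":0,"ry":0,"rz":0}]' 110
python3 -m crank '[{"tx":0,"ty":0,"tz":0.010,"rx":0,"ry":0,"rz":0},{"tx":0,"ty":0,"tz":0.015,"rx":0,"ry":0,"rz":0},{"tx":0,"ty":0,"tz":0.02,"rx":0,"ry":0,"rz":0},{"tx":0,"ty":0,"tz":0.02,"rx":0,"ry":0,"rz":0},{"tx":0,"ty":-0.01,"tz":0.02,"rx":0,"ry":0,"rz":0},{"tx":0,"ty":-0.02,"tz":0.02,"rx":0,"ry":0,"rz":0},{"tx":0,"ty":-0.03,"tz":0.01,"rx":0,"ry":0,"rz":0},{"tx":0,"ty":-0.04,"tz":0,"rx":0,"ry":0,"rz":0}]'
```

```text
t: 11.5
ee_pos: [0.5248, 0.1188, 0.1451]
eef_rot: [-0.476, 0.523, 0.476, 0.523]
contact_force: [0.4, -1.0, 0.2]
opening: 0.568
t: 12.17
ee_pos: [0.5264, 0.0193, 0.264]
eef_rot: [-0.478, 0.52, 0.476, 0.524]
contact_force: [1.1, -0.2, -0.2]
opening: 0.567
```

```bash
python3 -m crank '[{"tx":-0.0084,"ty":-0.0384,"tz":0,"rx":0,"ry":0,"rz":0},{"tx":-0.0084,"ty":-0.0384,"tz":0,"rx":0,"ry":0,"rz":0},{"tx":-0.0084,"ty":-0.0384,"tz":0,"rx":0,"ry":0,"rz":0},{"tx":-0.0084,"ty":-0.0384,"tz":-0.002,"rx":0,"ry":0,"rz":0},{"tx":-0.0084,"ty":-0.0384,"tz":-0.004,"rx":0,"ry":0,"rz":0},{"tx":-0.0084,"ty":-0.0384,"tz":-0.006,"rx":0,"ry":0,"rz":0},{"tx":-0.0084,"ty":-0.0384,"tz":-0.01,"rx":0,"ry":0,"rz":0},{"tx":-0.0084,"ty":-0.0384,"tz":-0.012,"rx":0,"ry":0,"rz":0}]' 255
python3 -m crank '[{"tx":0,"ty":0,"tz":-0.014,"rx":0,"ry":0,"rz":0},{"tx":0,"ty":0,"tz":-0.015,"rx":0,"ry":0,"rz":0},{"tx":0,"ty":0,"tz":-0.015,"rx":0,"ry":0,"rz":0},{"tx":0,"ty":0,"tz":-0.015,"rx":0,"ry":0,"rz":0},{"tx":0,"ty":0,"tz":-0.014,"rx":0,"ry":0,"rz":0},{"tx":0,"ty":0,"tz":-0.012,"rx":0,"ry":0,"rz":0},{"tx":0,"ty":0,"tz":-0.010,"rx":0,"ry":0,"rz":0},{"tx":0,"ty":0,"tz":0,"rx":0,"ry":0,"rz":0}]'
python3 - <<'E'
from h import *
np.set_printoptions(precision=3,suppress=True)
s=r.state();print(s["ee_pos"],s["opening"],s["contact_force"])
im,d=eyes.capture("scene"); o,_=ray("scene",(0,0))
u,v=np.meshgrid(np.arange(150,330),np.arange(90,260)); 
D=np.stack([ray("scene",p)[1] for p in zip(u.ravel(),v.ravel())]); P=o+D*d[v,u].ravel()[:,None]
M=(abs(P[:,0]-.459)<.035)&(abs(P[:,1]+.288)<.045)&(P[:,2]>.1)
rgb=im[v,u].reshape(-1,3).astype(int)
yel=(rgb[:,0]-rgb[:,2]>60)&(rgb[:,1]-rgb[:,2]>40)
F=M&~yel
for z in np.arange(.1,.2,.008):
    q=P[F&(P[:,2]>=z)&(P[:,2]<z+.008)]
    if len(q)>2:print(round(z,3),len(q),q.min(0),q.max(0),np.median(q,0))
Y=P[M&yel];print("yellow",len(Y),Y.min(0),Y.max(0)) if len(Y) else 0
t=eyes.capture("top")[0]
print(eyes.place_of("scene","tray_grip")[:1],eyes.place_of("scene","paddle_pad")[:1])
cv2.imwrite("pics/e.png",np.hstack([cv2.resize(im[110:250,190:410,::-1],None,fx=2.4,fy=2.4),cv2.resize(t[200:340,240:350,::-1],None,fx=2.4,fy=2.4)]))
E
```

```text
t: 12.83
ee_pos: [0.4575, -0.2903, 0.2276]
eef_rot: [-0.477, 0.522, 0.475, 0.523]
contact_force: [1.0, 0.5, -0.3]
opening: 0.04
t: 13.5
ee_pos: [0.4567, -0.2879, 0.1297]
eef_rot: [-0.475, 0.523, 0.477, 0.522]
contact_force: [-0.3, 0.2, 0.1]
opening: 0.003
[ 0.457 -0.288  0.13 ] 0.0028335886361632477 [-0.282  0.198  0.081]
0.108 12 [ 0.459 -0.303  0.111] [ 0.475 -0.275  0.115] [ 0.468 -0.286  0.114]
0.116 13 [ 0.44  -0.301  0.116] [ 0.456 -0.273  0.121] [ 0.45  -0.286  0.118]
0.156 12 [ 0.449 -0.301  0.161] [ 0.471 -0.274  0.164] [ 0.468 -0.285  0.162]
0.164 45 [ 0.448 -0.306  0.164] [ 0.473 -0.271  0.172] [ 0.468 -0.283  0.168]
0.172 42 [ 0.453 -0.304  0.172] [ 0.473 -0.272  0.18 ] [ 0.469 -0.282  0.177]
0.18 44 [ 0.45  -0.306  0.18 ] [ 0.474 -0.271  0.188] [ 0.468 -0.283  0.184]
0.188 47 [ 0.451 -0.309  0.188] [ 0.472 -0.269  0.196] [ 0.469 -0.284  0.192]
0.196 49 [ 0.452 -0.311  0.196] [ 0.474 -0.268  0.204] [ 0.469 -0.283  0.2  ]
yellow 298 [ 0.434 -0.327  0.1  ] [ 0.494 -0.245  0.257]
[] [{'location': [237.8, 169.6], 'confidence': 0.61}]
```

View pics/e.png

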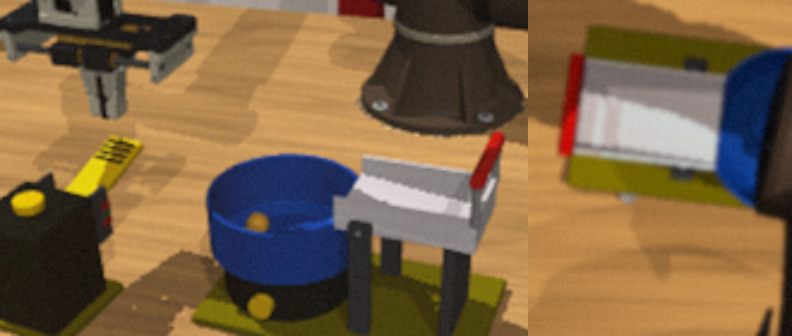

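The tray is back level, with its bar where it started. A ball shows in the bowl at crop (257,222). The shut tips are at z ≈ 0.161, 31 mm above the reading again, and sit over the ribs. I'll descend to contact.

```bash
python3 -m crank '[{"tx":0,"ty":0,"tz":-0.008,"rx":0,"ry":0,"rz":0},{"tx":0,"ty":0,"tz":-0.008,"rx":0,"ry":0,"rz":0},{"tx":0,"ty":0,"tz":-0.008,"rx":0,"ry":0,"rz":0},{"tx":0,"ty":0,"tz":-0.008,"rx":0,"ry":0,"rz":0},{"tx":0,"ty":0,"tz":-0.006,"rx":0,"ry":0,"rz":0},{"tx":0,"ty":0,"tz":-0.004,"rx":0,"ry":0,"rz":0},{"tx":0,"ty":0,"tz":-0.003,"rx":0,"ry":0,"rz":0},{"tx":0,"ty":0,"tz":0,"rx":0,"ry":0,"rz":0}]'
python3 -m crank '[{"tx":0,"ty":0,"tz":-0.002,"rx":0,"ry":0,"rz":0},{"tx":0,"ty":0,"tz":-0.002,"rx":0,"ry":0,"rz":0},{"tx":0,"ty":0,"tz":-0.002,"rx":0,"ry":0,"rz":0},{"tx":0,"ty":0,"tz":-0.002,"rx":0,"ry":0,"rz":0},{"tx":0,"ty":0,"tz":-0.002,"rx":0,"ry":0,"rz":0},{"tx":0,"ty":0,"tz":0,"rx":0,"ry":0,"rz":0},{"tx":0,"ty":0,"tz":0,"rx":0,"ry":0,"rz":0},{"tx":0,"ty":0,"tz":0,"rx":0,"ry":0,"rz":0}]'
python3 -c "
from h import *
print(r.state()['contact_force'],r.state()['wrist_torque'])"
```

```text
t: 14.37
ee_pos: [0.4573, -0.2883, 0.0857]
eef_rot: [-0.476, 0.523, 0.477, 0.522]
contact_force: [-0.5, 1.6, 4.2]
opening: 0.006
t: 15.03
ee_pos: [0.4572, -0.2884, 0.0763]
eef_rot: [-0.476, 0.523, 0.476, 0.523]
contact_force: [-3.1, 0.6, 4.9]
opening: 0.005
[-3.14525273  0.59311062  4.9423387 ] [ 0.16438625  1.32446661 -0.00755331]
```

```bash
python3 -m crank '[{"tx":0,"ty":0,"tz":-0.002,"rx":0,"ry":0,"rz":0},{"tx":0,"ty":0,"tz":-0.002,"rx":0,"ry":0,"rz":0},{"tx":0,"ty":0,"tz":-0.002,"rx":0,"ry":0,"rz":0},{"tx":0,"ty":0,"tz":-0.002,"rx":0,"ry":0,"rz":0},{"tx":0,"ty":0,"tz":-0.002,"rx":0,"ry":0,"rz":0},{"tx":0,"ty":0,"tz":-0.002,"rx":0,"ry":0,"rz":0},{"tx":0,"ty":0,"tz":0,"rx":0,"ry":0,"rz":0},{"tx":0,"ty":0,"tz":0,"rx":0,"ry":0,"rz":0}]'
python3 - <<'E'
from h import *
np.set_printoptions(precision=4,suppress=True)
s=r.state();print(s["ee_pos"],s["contact_force"])
im,d=eyes.capture("scene"); o,_=ray("scene",(0,0))
u,v=np.meshgrid(np.arange(180,290),np.arange(130,230)); 
P=o+np.stack([ray("scene",p)[1] for p in zip(u.ravel(),v.ravel())])*d[v,u].ravel()[:,None]
rgb=im[v,u].reshape(-1,3).astype(int)
M=(rgb[:,0]-rgb[:,2]>90)&(rgb[:,1]-rgb[:,2]>70)&(P[:,0]>.42)&(P[:,0]<.535)&(abs(P[:,1]+.29)<.05)&(P[:,2]>.06)&(P[:,2]<.125)
Q=P[M]; along=(Q[:,:2]-[.542,-.304])@[-.982,.189]
print(len(Q),np.polyfit(along,Q[:,2],1),np.degrees(np.arctan(np.polyfit(along,Q[:,2],1)[0])),along.min(),along.max())
t=eyes.capture("top")[0]
cv2.imwrite("pics/f.png",np.hstack([cv2.resize(im[130:240,180:340,::-1],None,fx=3,fy=3),cv2.resize(t[190:300,310:410,::-1],None,fx=3,fy=3)]))
E
```

```text
t: 15.7
ee_pos: [0.456, -0.2882, 0.0641]
eef_rot: [-0.475, 0.523, 0.477, 0.522]
contact_force: [-6.9, 0.6, 8.6]
opening: 0.006
[ 0.456  -0.2882  0.0641] [-6.8591  0.6423  8.6013]
179 [-0.0107  0.093 ] -0.6144553116097367 0.02329495944830138 0.11137226722198186
```

View pics/f.png

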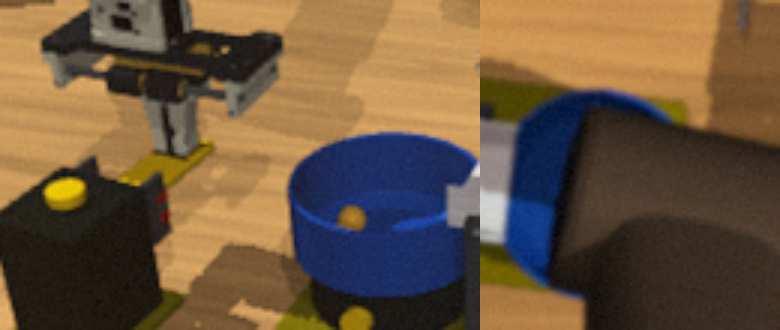

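The paddle is level: the plane fit gives −0.6°, and the vertical force is 8.6 N against the expected 9 N. The picture shows the tips on the yellow ribs at crop (178,152). I'll hold, check and hand in.

```bash
python3 -m crank '[{"tx":0,"ty":0,"tz":0,"rx":0,"ry":0,"rz":0},{"tx":0,"ty":0,"tz":0,"rx":0,"ry":0,"rz":0},{"tx":0,"ty":0,"tz":0,"rx":0,"ry":0,"rz":0},{"tx":0,"ty":0,"tz":0,"rx":0,"ry":0,"rz":0},{"tx":0,"ty":0,"tz":0,"rx":0,"ry":0,"rz":0},{"tx":0,"ty":0,"tz":0,"rx":0,"ry":0,"rz":0},{"tx":0,"ty":0,"tz":0,"rx":0,"ry":0,"rz":0},{"tx":0,"ty":0,"tz":0,"rx":0,"ry":0,"rz":0}]'
python3 -m crank '[{"tx":0,"ty":0,"tz":0,"rx":0,"ry":0,"rz":0},{"tx":0,"ty":0,"tz":0,"rx":0,"ry":0,"rz":0},{"tx":0,"ty":0,"tz":0,"rx":0,"ry":0,"rz":0},{"tx":0,"ty":0,"tz":0,"rx":0,"ry":0,"rz":0},{"tx":0,"ty":0,"tz":0,"rx":0,"ry":0,"rz":0},{"tx":0,"ty":0,"tz":0,"rx":0,"ry":0,"rz":0},{"tx":0,"ty":0,"tz":0,"rx":0,"ry":0,"rz":0},{"tx":0,"ty":0,"tz":0,"rx":0,"ry":0,"rz":0}]'
python3 -c "
from h import *
print(r.state()['ee_pos'],r.state()['contact_force']); print(workorder.job_done())"
```

```text
t: 16.47
ee_pos: [0.4561, -0.2882, 0.0642]
eef_rot: [-0.475, 0.523, 0.477, 0.522]
contact_force: [-6.1, 0.6, 8.2]
opening: 0.004
t: 17.13
ee_pos: [0.4561, -0.2882, 0.0643]
eef_rot: [-0.475, 0.523, 0.477, 0.522]
contact_force: [-6.6, 0.5, 7.9]
opening: 0.01
[ 0.45606497 -0.28815327  0.06425545] [-6.5633844   0.54656314  7.91424618]
the job is handed in; nothing more can be done
None
```

The job is handed in at about 17 s of the 56 s allowed, with the fingers still holding the paddle level. I tipped the tray to about 45° and paused until the balls ran into the bowl. Then I lowered and released it, and pressed the paddle halfway.

**Last checks**
- **Paddle:** its surface was within 1° of level by depth fit. The vertical force was about 8 N over the 1.3 s hold (about 9 N expected at halfway).
- **Tray:** it looked level in the picture after release, with the bar back in its original place. I did not read a tilt angle for it.
- **Balls:** both were seen in the bowl while the tray was tipped. In the later pictures only one showed, the other being hidden from the cameras.
- **Bystanders:** none were touched on the way as far as I could see. I did not re-measure their positions at the end.

**Disagreements**
- **TCP height:** the reported TCP z read about 31–32 mm below where the cameras saw the real fingertips. The first pinch therefore closed just above the bar. I corrected for this and re-checked it above the paddle, where the offset was the same.
- **Sideways force:** about 6–7 N in x remained while pressing, probably friction of the fingertips on the paddle.

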